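# Clamp the glaze jar in the sprung jar holder

## Robot

A 7-joint arm with a two-finger parallel gripper is mounted at the origin on a cart in front of the work surface, level with it; the furniture and walls round the work are solid. World frame = base frame: x ahead of the robot, y to its left, z up, the work surface at z = 0. Lengths are in m, angles in rad, forces in N, time in s.
With the tool pointing down it reaches from about 0.4 to 0.85 m from the base axis. Payload 10.4 kg.
Tool frame: the origin (TCP) lies between the finger pads; the fingertips stand ahead of it and the grasp point (between the pads) lies 5 mm behind it (manip.tip_extent is the z of the fingertips in the tool frame, in m); z points along the fingers, y is the line along which they close (so a half turn about z gives the same grasp; the last joint's range is limited). The gripper opens to 85 mm and grips with 20 to 120 N. Pads are 22 mm wide; open, the fingers measure 114 mm over their backs; the gripper's body (76 mm by 85 mm) begins 54 mm behind the grasp point. The pads swing forward as they close: fully open they stand 13 mm farther back than shut.
Start: joints at [-0.023, 0.332, -0.065, 1.46, 0.022, 1.35, -0.088], TCP at [0.625, 0, 0.245] pointing down, gripper open.
Joint ranges: [-2.6, 2.6], [-0.5, 2.12], [-1.47, 1.34], [0.16, 2.42], [-1.27, 4.41], [0.06, 2.06], [-2.6, 2.6]. Speed limits (rad/s): [2.22, 2.22, 2.79, 2.79, 3.14, 3.14, 3.14].

## Interface

Orientations are given as a unit quaternion [x, y, z, w].
In Python, from workcell import status, viewer, manip gives the robot as it stands.
- The arm moves only by the tool play_rows, never from a script. Its argument "plan" is one flat list of numbers, 7 for each row, row after row: the turn, a rotation vector about the tool's x, y, z in degrees, then the shift along the tool's x, y, z in m, then the opening, from 0 (shut) to 1 (fully open). In form: [ax, ay, az, dx, dy, dz, grip, ax, ay, az, dx, dy, dz, grip, ...]. A call has 1 to 20 rows; each row is the pose to reach, as a shift and turn from the pose commanded when the call began, along the tool's axes at that moment; what a row does not reach only later rows make up. A row lasts 1/8 s, in which the tool goes at most 62.5 mm and 10.7 degrees, less where a joint would pass 70% of its speed; a pose out of reach is approached as far as the arm can. A call with a gripper value outside its range is refused whole. The fingers move at their own pace and stop on an object; "squeeze" is the grip in N (left out, the last holds). Time passes only in rows, so rows that repeat a pose let the fingers close. It gives the time, the measured TCP pose, the force, the opening and the grip force at its end, in the units of the state.
- status.get_obs(): the state, without advancing time (a new reading comes with each control period).
- viewer.camera(name): name is "scene" or "side" or "wrist"; returns the picture (420x560x3 uint8, red, green, blue); there is no depth.
- viewer.camera_model(name): a dict with "fx", "fy", "cx", "cy" (pixels), "D" ([k1, k2, p1, p2, k3] as OpenCV has them; the pictures are not rectified), "R" (3x3) and "t" (3): a world point X has camera coordinates R X + t. Camera axes: x right, y down, z forward; pixel columns grow to the right and rows downward; lengths in m; the calibration is good to about 2 mm. A picture is of the moment at which its call begins: read the wrist's pose just before it. camera_model takes no time and is no camera call; for the wrist camera it gives the pose at the moment of the call.
- manip.hand_in(): hands the job in; it is judged then, once.
The state is a dict: "clock": time; "joint_pos": joint angles; "joint_velocities": joint speeds; "tau": joint torques, N m; "position": TCP position; "ee_rot": TCP orientation; "ft_force": force on the tool from outside, world axes, zero at the start; "torque": the same for the moment, N m; "grip_width": opening from 0.0 (shut) to 1.0 (fully open); "grasp_force": force on a finger pad.
Only numpy, scipy, OpenCV 4.12 (cv2) and the standard library are available. Lean on these libraries where they do the work, as an engineer would, in place of code of your own. Each camera call takes 0.05 s, during which the arm holds its last target. There are 200 camera calls.

## Task

Take the small glaze jar with the blue lid that stands in the open middle of the table (not the one in the row at the back) and load it in the grey jar holder: with the jar held just above the holder's low steel lip, press the orange sprung jaw back with it, lower the jar into the gap so that it stands upright on the seat, roughly in the middle of the jaw's width, and let go, so that the jaw clamps it against the lip.

Things in the scene. Friction and masses are not known exactly. Their poses are not given: they have to be found in the camera images.
- blue_jar_center (a point): Centre, half-way up, of the upright glaze jar with the blue screw lid (the two loose jars near it have white lids and are not wanted). Jar 45 mm tall, body 42 mm in diameter, lid 43 mm over the top 11 mm, 50 to 105 g; z axis up; round, grasp it at any yaw. Its underside is 22.5 mm below this point.
- seat (a point): Grey jar holder, fixed: top of its seat floor, 20 mm above the table, under the clamped jar's axis. x axis (level): from lip to jaw, the way the jaw is pressed back; y along the lip; z up. Steel lip: x = -29 to -21 mm, 60 mm long, 10 mm above the floor. Base plate x = -60 to 115, y = -43 to 43 mm. Spring housing x = 62 to 105 mm, 42 mm above the floor. Fingers that close along y clear lip and jaw.
- jaw_face (a point): Top middle of the black face, turned to the lip, of the orange sprung jaw; moves with it. At rest 2.5 mm past the seat in x and 33 mm above the floor. Axes as the seat's. Jaw 52 mm wide, 10 mm thick, face flat and upright down to the floor. The gap to the lip, 23.5 mm at rest, is too narrow for the jar: press the jaw back 19 mm or more.
- jaw (a joint): How far the jaw is pressed back along the seat's x axis, in m: 0 at rest, 0.045 at its stop, about 0.018 with the jar clamped. A spring pushes it towards the lip, 3 N at rest, 7.5 N at 0.030; let go, it closes by itself in about a third of a second.
Things that resemble listed ones, but are neither listed nor needed, are in the scene too. Of the things that look like the part that bears blue_jar_center, take the one that is farthest to the robot's left at the start.

How it is judged:
By the outcome, as a careful person would: the job done as asked, in the order asked, and still so for the second after the job is handed in, with the robot touching nothing.
It also fails if it takes over 38 s, if anything falls off the work surface, if the arm or the gripper's body presses on something with over 40 N, if the wrist force passes 120 N, or if a joint passes its speed limit or range.

## Working session

There is one attempt and no reset: what is moved stays moved. The work goes in short steps, Python scripts to look and compute and a tool call to move; the robot and the scene stay as the last step left them, time stands still between calls to the robot, and variables do not carry over. Pictures are saved under pics/ and viewed, at most 10 in all, crops included, and the job is handed in when it is done.

Besides the shell and the picture viewer there is one more tool, called after "Emit:" as a command line: name --argument value ..., lists and objects as JSON in quotes. play_rows: Moves the arm, as the interface text tells. Its arguments: {"type":"object","properties":{"plan":{"type":"array","items":{"type":"number"}},"squeeze":{"type":"number"}},"required":["plan"]}

```bash
mkdir -p pics; cat > h.py <<'E'
import numpy as np, cv2
from workcell import status, viewer, manip
from scipy.spatial.transform import Rotation as Ro
def save(cam,name,crop=None,s=1):
    im=viewer.camera(cam)
    cv2.imwrite(f'pics/raw_{name}.png',im[:,:,::-1])
    return im
def K(m): return np.array([[m['fx'],0,m['cx']],[0,m['fy'],m['cy']],[0,0,1.]])
def ray(m,uv):
    n=cv2.undistortPoints(np.array([[uv]],float),K(m),np.array(m['D'],float))[0,0]
    R=np.array(m['R']);t=np.array(m['t'])
    return -R.T@t, R.T@np.array([n[0],n[1],1])
def onz(m,uv,z):
    o,d=ray(m,uv); return o+d*(z-o[2])/d[2]
def proj(m,X):
    R=np.array(m['R']);p,_=cv2.projectPoints(np.array(X,float).reshape(-1,1,3),cv2.Rodrigues(R)[0],np.array(m['t'],float),K(m),np.array(m['D'],float))
    return p[:,0]
E
python3 - <<'E'
from h import *
import json
ims=[]
for c in ['scene','side','wrist']:
    m=viewer.camera_model(c); json.dump({k:np.array(v).tolist() for k,v in m.items()},open(f'pics/{c}0.json','w'))
    im=save(c,c+'0'); ims.append(im)
    print(c,m['fx'],-np.array(m['R']).T@np.array(m['t']))
print(status.get_obs(), manip.tip_extent)
E
```

```text
scene 537.6049841440001 [0.12089516 0.66011833 0.96744694]
side 416.8166678064448 [ 0.34777883 -0.78390985  0.56323062]
wrist 296.7528382812873 [0.62466204 0.08228217 0.37369166]
{'clock': 0.15, 'joint_pos': array([-0.0226182 ,  0.33270666, -0.06469539,  1.46074471,  0.02154395,
        1.34991865, -0.08850942]), 'joint_velocities': array([-1.19041405e-03, -3.25625168e-03, -4.92103500e-04, -1.51050484e-03,
        2.03042014e-03, -5.30045083e-05,  1.46679295e-05]), 'tau': array([ 1.13752249e-03, -6.25829744e+01,  4.95374459e-02, -3.91853535e+01,
        1.63436425e-02,  7.44175835e-03, -2.63868424e-05]), 'position': array([6.24724354e-01, 2.67134303e-05, 2.44712950e-01]), 'ee_rot': array([ 7.07103513e-01,  7.07109841e-01, -3.82060098e-04, -3.85727925e-04]), 'ft_force': array([-0.24000234, -1.0001403 , -0.54484322]), 'torque': array([-0.04188601, -0.04187875, -0.02444279]), 'grasp_force': 0.0, 'grip_width': 0.9978811023706357} 0.014
```

View pics/raw_scene0.png

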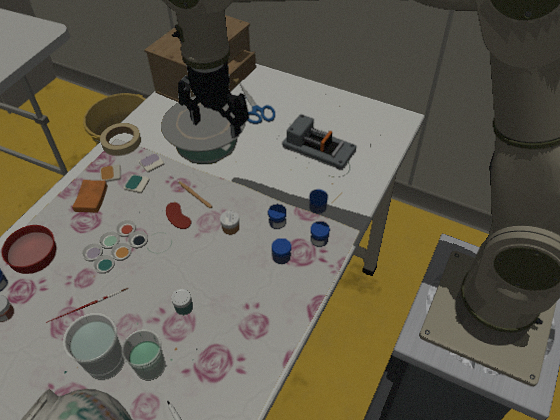

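View pics/raw_side0.png

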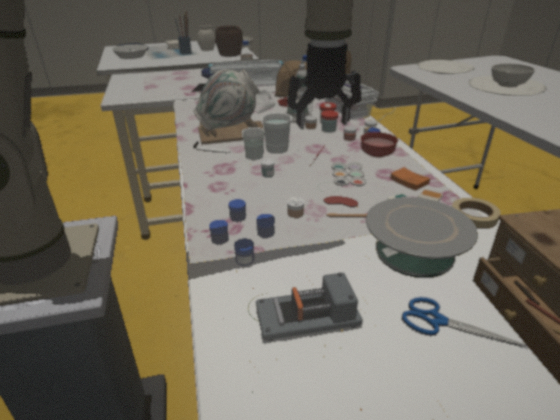

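Four blue-lidded candidates: scene (277,216), (319,200), (320,233), (282,250); side (265,225), (244,251), (220,232), (237,210). The holder is at scene (320,140), side (308,305). Next I locate the candidates and enlarge them.

```bash
python3 - <<'E'
from h import *
import json
S=json.load(open('pics/scene0.json'));D=json.load(open('pics/side0.json'))
for u in [(277,210),(319,194),(320,227),(282,244),(231,214),(181,295)]: print('scene lid top',u,onz(S,u,.045).round(3))
for u in [(265,218),(244,244),(220,225),(237,204),(296,202),(268,164)]: print('side lid top',u,onz(D,u,.045).round(3))
a=cv2.imread('pics/raw_scene0.png')[100:270,210:370]; b=cv2.imread('pics/raw_side0.png')[190:350,190:390]
a=cv2.resize(a,None,fx=2.35,fy=2.35*1.0,interpolation=3); b=cv2.resize(b,None,fx=2,fy=2,interpolation=3)
H=max(a.shape[0],b.shape[0]); p=lambda i:cv2.copyMakeBorder(i,0,H-i.shape[0],0,0,0)
im=np.hstack([p(a),p(b)]);print(im.shape); cv2.imwrite('pics/c1.png',im)
E
```

```text
scene lid top (277, 210) [ 0.494 -0.012  0.045]
scene lid top (319, 194) [ 0.431 -0.098  0.045]
scene lid top (320, 227) [ 0.389 -0.012  0.045]
scene lid top (282, 244) [0.441 0.066 0.045]
scene lid top (231, 214) [0.58  0.045 0.045]
scene lid top (181, 295) [0.561 0.269 0.045]
side lid top (265, 218) [ 0.495 -0.013  0.045]
side lid top (244, 244) [ 0.433 -0.098  0.045]
side lid top (220, 225) [ 0.393 -0.016  0.045]
side lid top (237, 204) [0.442 0.062 0.045]
side lid top (296, 202) [0.581 0.036 0.045]
side lid top (268, 164) [0.559 0.254 0.045]
(400, 776, 3)
```

View pics/c1.png

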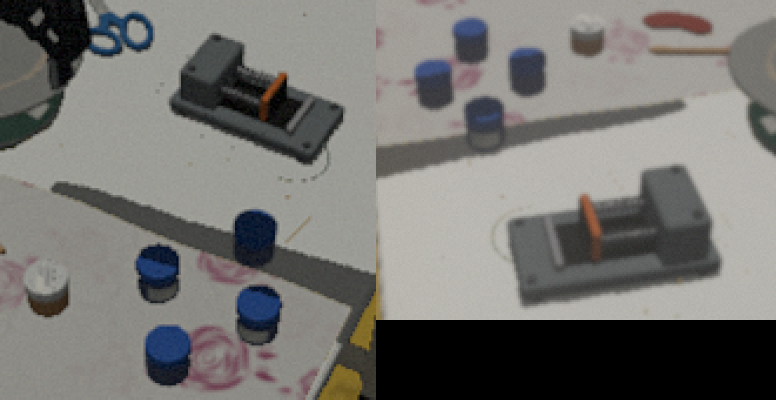

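View pics/raw_wrist0.png

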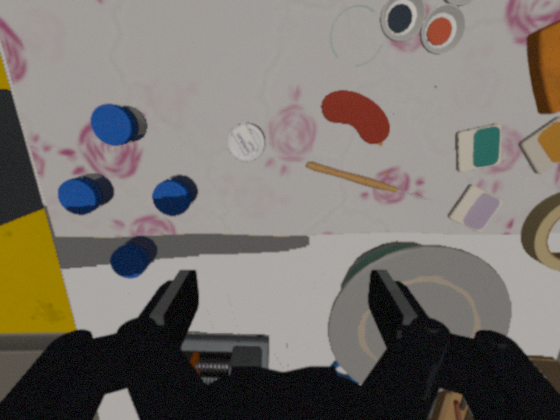

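All four blue-lid jars stand on the table, since both cameras agree at lid height 45 mm. The one farthest left is the jar with the largest y: scene (282,244), side (237,204), at about (0.442, 0.064). It fits the description, and the crop confirms its blue lid. Now a closer crop of the holder to get its pose.

```bash
python3 - <<'E'
from h import *
a=cv2.imread('pics/raw_scene0.png')[110:170,276:360]; b=cv2.imread('pics/raw_side0.png')[268:338,250:366]
a=cv2.resize(a,(84*7,60*7)[::1],interpolation=2)[:, :]; b=cv2.resize(b,None,fx=5,fy=5,interpolation=2)
a=cv2.resize(a,None,fx=4/7,fy=4/7); b=cv2.resize(b,None,fx=.8,fy=.8)
im=np.hstack([a,cv2.copyMakeBorder(b[:240],0,0,0,0,0)]) if b.shape[0]<=240 else np.hstack([cv2.copyMakeBorder(a,0,b.shape[0]-240,0,0,0),b])
print(a.shape,b.shape);cv2.imwrite('pics/c2.png',cv2.convertScaleAbs(im,alpha=1.5))
E
```

```text
(240, 336, 3) (280, 464, 3)
```

View pics/c2.png

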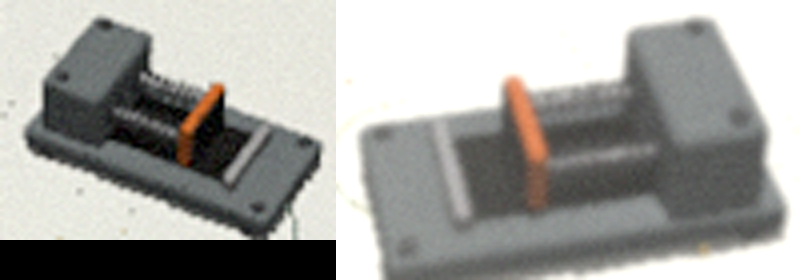

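```bash
python3 - <<'E'
from h import *
import json
from scipy.optimize import least_squares
S=json.load(open('pics/scene0.json'));D=json.load(open('pics/side0.json'))
s=lambda u:(u[0]/4+276-.4,u[1]/4+110-.4); d=lambda u:((u[0]-336)/4+250-.4,u[1]/4+268-.4)
def pts(w,zp): return {'S':[((265,127),(-25,-30,10)),((231,181),(-25,30,10)),((219,88),(7.5,-26,33)),((187,124),(7.5,26,33)),
 ((95,18),(105,-w,42)),((45,75),(105,w,42)),((150,38),(62,-w,42)),((105,92),(62,w,42)),((322,146),(-60,-43,zp)),((270,220),(-60,43,zp)),((28,125),(115,43,zp))],
 'D':[((440,125),(-25,30,10)),((462,217),(-25,-30,10)),((513,80),(7.5,26,33)),((541,157),(7.5,-26,33)),
 ((633,28),(62,w,42)),((668,135),(62,-w,42)),((712,18),(105,w,42)),((765,125),(105,-w,42)),((362,132),(-60,43,zp)),((382,262),(-60,-43,zp)),((785,208),(115,-43,zp))]}
def res(p):
    x,y,a,w,zp=p; r=[]
    R=np.array([[np.cos(a),-np.sin(a),0],[np.sin(a),np.cos(a),0],[0,0,1]])
    for k,l in pts(w,zp).items():
        m,f=(S,s) if k=='S' else (D,d)
        X=np.array([q[1] for q in l])/1000@R.T+[x,y,.02]
        r.append(proj(m,X)-np.array([f(q[0]) for q in l]))
    return np.concatenate(r)
for i in range(1):
    o=least_squares(lambda p:res(p).ravel(),[.55,-.25,-.1,30,0],loss='soft_l1',x_scale=[.01,.01,.1,5,5])
print(o.x,np.degrees(o.x[2])); print(res(o.x).round(1).tolist())
E
```

```text
[ 0.48671386 -0.27694499 -0.04228222 32.70462489 -0.50945431] -2.4225927436477193
[[1.0, -1.7], [-1.0, -0.9], [0.9, -2.0], [-0.5, 1.2], [-0.5, -1.0], [-0.5, -0.6], [0.5, -0.6], [-0.5, 0.8], [1.0, -1.8], [-0.7, 0.6], [-1.5, 0.4], [-1.1, -2.3], [-0.1, -0.2], [-1.1, -1.5], [-1.3, 0.4], [-2.2, 1.1], [0.0, 0.2], [1.1, 0.4], [0.6, -0.8], [-1.7, -2.1], [0.7, 2.1], [1.1, 0.1]]
```

Emit:
play_rows --plan '[0,0,92,0.064,-0.183,0.14,1,0,0,92,0.064,-0.183,0.14,1,0,0,92,0.064,-0.183,0.14,1,0,0,92,0.064,-0.183,0.14,1,0,0,92,0.064,-0.183,0.14,1,0,0,92,0.064,-0.183,0.14,1,0,0,92,0.064,-0.183,0.14,1,0,0,92,0.064,-0.183,0.14,1,0,0,92,0.064,-0.183,0.14,1,0,0,92,0.064,-0.183,0.14,1,0,0,92,0.064,-0.183,0.14,1]' --squeeze 50

```text
clock: 1.52
position: [0.442, 0.064, 0.1053]
ee_rot: [1.0, -0.016, -0.0, 0.0]
ft_force: [0.7, -0.7, -0.9]
grip_width: 1.001
grasp_force: 0.0
```

```bash
python3 - <<'E'
from h import *
import json
o=status.get_obs(); m=viewer.camera_model('wrist'); json.dump({k:np.array(v).tolist() for k,v in m.items()},open('pics/wrist1.json','w'))
save('wrist','wrist1'); print(o['position'],Ro.from_quat(o['ee_rot']).as_matrix().round(3).tolist(),o['clock'],o['joint_pos'].round(2))
print(proj(m,[[.442,.064,.045],[.494,-.012,.045],[.39,-.014,.045]]))
E
```

```text
[0.44196337 0.06401979 0.10525811] [[0.999, -0.032, -0.0], [-0.032, -0.999, -0.0], [-0.0, 0.0, -1.0]] 1.525 [-0.21  0.08 -0.04  2.07  0.    0.99 -1.85]
[[283.39342585 236.41034654]
 [401.04830442 157.11220461]
 [390.6094652  297.83695824]]
```

View pics/raw_wrist1.png

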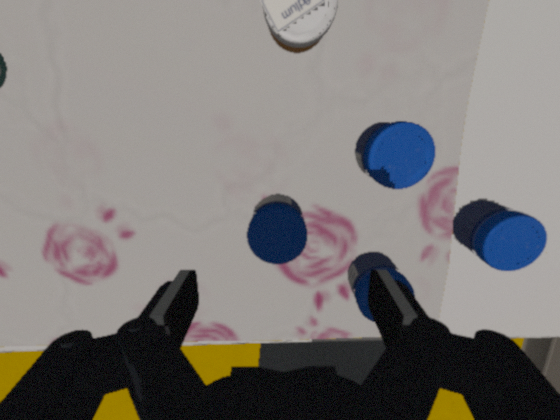

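The wrist view shows the target jar's dark-blue lid centred at about (277,232), between the fingers. Neighbours are at (402,155), (508,240) and (384,293). The fingers clear them all except the jar near (384,293), which needs a check.

```bash
python3 - <<'E'
from h import *
import json
m=json.load(open('pics/wrist1.json'))
for u in [(277,232),(402,155),(508,240),(384,293)]: print(onz(m,u,.045).round(4))
E
```

```text
[0.4454 0.0683 0.045 ]
[ 0.4953 -0.0125  0.045 ]
[ 0.4345 -0.0901  0.045 ]
[ 0.3943 -0.0088  0.045 ]
```

Emit:
play_rows --plan '[0,0,0,0.002,-0.003,0.045,1,0,0,0,0.002,-0.003,0.084,1,0,0,0,0.002,-0.003,0.084,1,0,0,0,0.002,-0.003,0.084,0,0,0,0,0.002,-0.003,0.084,0,0,0,0,0.002,-0.003,0.084,0,0,0,0,0.002,-0.003,0.084,0,0,0,0,0.002,-0.003,0.084,0,0,0,0,0.002,-0.003,0.084,0]' --squeeze 50

```text
clock: 2.7
position: [0.4453, 0.0671, 0.0229]
ee_rot: [1.0, -0.017, 0.001, -0.0]
ft_force: [-1.8, -0.3, 9.0]
grip_width: 0.486
grasp_force: 49.2
```

Emit:
play_rows --plan '[0,0,0,0,0,-0.05,0,0,0,0,0,0,-0.1,0,0,0,0,-0.004,0.05,-0.1,0,0,0,0,-0.008,0.11,-0.1,0,0,0,0,-0.012,0.17,-0.1,0,0,0,0,-0.016,0.23,-0.1,0,0,0,0,-0.02,0.29,-0.1,0,0,0,0,-0.022,0.342,-0.1,0,0,0,0,-0.022,0.342,-0.1,0,0,0,0,-0.022,0.342,-0.1,0,0,0,0,-0.022,0.342,-0.1,0]'

```text
clock: 4.08
position: [0.4106, -0.2729, 0.1215]
ee_rot: [1.0, -0.016, 0.0, -0.0]
ft_force: [-0.5, 0.5, -0.6]
grip_width: 0.487
grasp_force: 51.0
```

```bash
python3 - <<'E'
from h import *
import json
o=status.get_obs(); m=viewer.camera_model('wrist'); json.dump({k:np.array(v).tolist() for k,v in m.items()},open('pics/wrist2.json','w'))
im=save('wrist','wrist2'); print(o['position'],Ro.from_quat(o['ee_rot']).as_matrix().round(3).tolist(),o['clock'],o['joint_pos'].round(2))
a=cv2.resize(im[:,:,::-1],(800,600),interpolation=3); cv2.imwrite('pics/c3.png',cv2.convertScaleAbs(a,alpha=1.6))
E
```

```text
[ 0.41063341 -0.27286201  0.12152925] [[0.999, -0.033, 0.0], [-0.033, -0.999, 0.0], [0.0, -0.0, -1.0]] 4.075 [ 0.2   0.15  0.31  1.97 -0.06  1.03 -1.06]
```

View pics/c3.png

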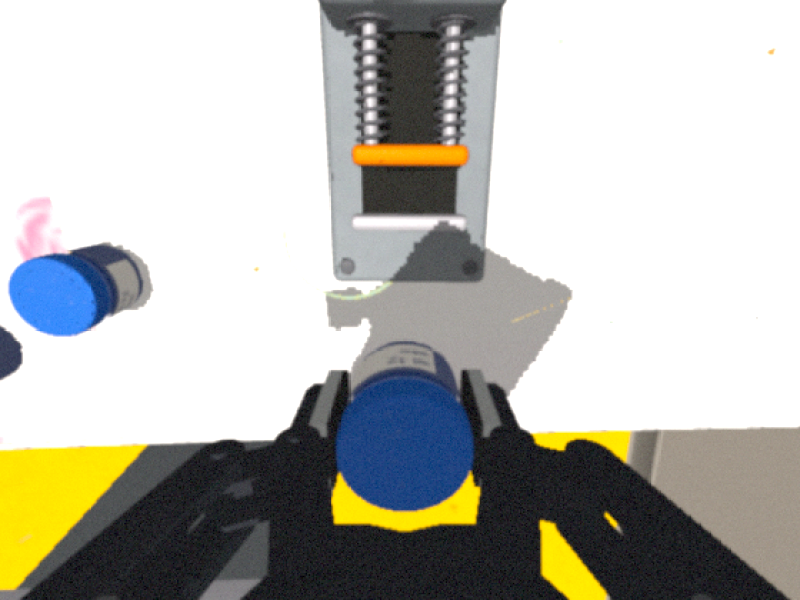

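The held jar is upright, with its lid at (405,440) in the crop. The holder is straight ahead: lip from (354,222) to (466,222), jaw top from (352,155) to (469,155), front plate corners at (334,280) and (483,280).

```bash
python3 - <<'E'
from h import *
import json
m=json.load(open('pics/wrist2.json')); k=.7
print('cam',-np.array(m['R']).T@np.array(m['t']))
L={'lip':[(353,221),(467,222),.030,(-25,30),(-25,-30)],'jaw':[(352,155),(469,155),.053,(7.5,26),(7.5,-26)],'plate':[(333,280),(485,280),.02,(-60,43),(-60,-43)]}
for n,(a,b,z,p,q) in L.items():
    A=onz(m,(a[0]*k,a[1]*k),z);B=onz(m,(b[0]*k,b[1]*k),z)
    v=A-B; yaw=np.degrees(np.arctan2(-v[0],v[1])); c=np.cos(-.04);s=np.sin(-.04)
    mid=(A+B)/2; print(n,A.round(4),B.round(4),'len',np.hypot(*v[:2]).round(4),'yaw',yaw.round(1),'seat',(mid[:2]-np.array([c,s])*p[0]/1000).round(4))
for r in (205,212,215,229): print(r,onz(m,(410*k,r*k),.03).round(4))
for u in [(405,440),(405,436)]: print('lid',onz(m,(u[0]*k,u[1]*k),.1215-.0229+.045).round(4))
E
```

```text
cam [ 0.4924353  -0.27544025  0.25067486]
lip [ 0.4634 -0.2479  0.03  ] [ 0.4609 -0.3066  0.03  ] len 0.0588 yaw -2.4 seat [ 0.4871 -0.2782]
jaw [ 0.495  -0.2524  0.053 ] [ 0.4933 -0.3037  0.053 ] len 0.0514 yaw -1.9 seat [ 0.4867 -0.2778]
plate [ 0.4296 -0.233   0.02  ] [ 0.4267 -0.3186  0.02  ] len 0.0857 yaw -1.9 seat [ 0.4881 -0.2782]
205 [ 0.4705 -0.2774  0.03  ]
212 [ 0.467  -0.2773  0.03  ]
215 [ 0.4655 -0.2773  0.03  ]
229 [ 0.4583 -0.2771  0.03  ]
lid [ 0.4131 -0.2729  0.1436]
lid [ 0.4145 -0.273   0.1436]
```

Emit:
play_rows --plan '[0,0,0,0.025,0.0025,0.03,0,0,0,0,0.036,0.0025,0.06,0,0,0,0,0.036,0.0025,0.0645,0,0,0,0,0.036,0.0025,0.0645,0,0,0,0,0.044,0.0025,0.0645,0,0,0,0,0.052,0.0025,0.0645,0,0,0,0,0.06,0.0025,0.0645,0,0,0,0,0.067,0.0025,0.0645,0,0,0,0,0.074,0.0025,0.0645,0,0,0,0,0.08,0.0025,0.0645,0,0,0,0,0.08,0.0025,0.0645,0,0,0,0,0.08,0.0025,0.0645,0]'

```text
clock: 5.62
position: [0.4892, -0.2795, 0.0564]
ee_rot: [1.0, -0.018, -0.001, -0.0]
ft_force: [-4.2, 0.4, 0.9]
grip_width: 0.488
grasp_force: 51.1
```

```bash
python3 - <<'E'
from h import *
import json
o=status.get_obs(); m=viewer.camera_model('wrist'); json.dump({k:np.array(v).tolist() for k,v in m.items()},open('pics/wrist3.json','w'))
im=save('wrist','wrist3'); sd=save('side','side3'); print(o['position'],o['ft_force'],o['clock'])
a=cv2.resize(im[:,:,::-1][140:420,130:430],(400,373),interpolation=3); b=cv2.resize(sd[268:338,250:350,::-1],(400,280),interpolation=3)
b=cv2.copyMakeBorder(b,0,93,0,0,0); cv2.imwrite('pics/c4.png',cv2.convertScaleAbs(np.hstack([a,b]),alpha=1.6))
E
```

```text
[ 0.48916293 -0.2794543   0.05640185] [-4.24572524  0.41419625  0.90805511] 5.625
```

View pics/c4.png

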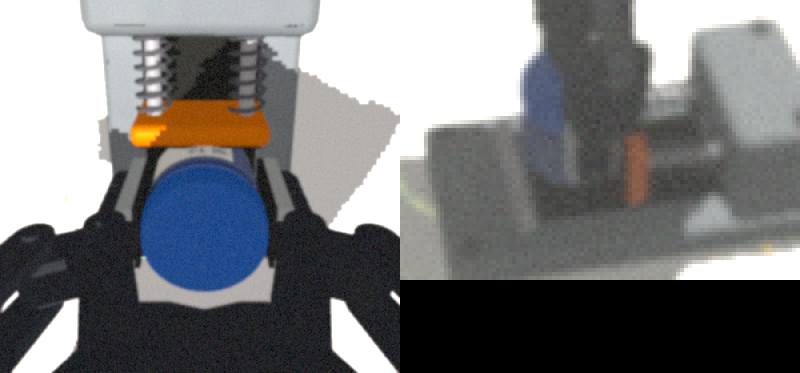

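The jaw is pressed back against the jar, with its front edge at about row 146 in the left crop. The jar is upright and centred. I'll check how far the jaw has moved.

```bash
python3 - <<'E'
from h import *
import json
m=json.load(open('pics/wrist3.json')); f=lambda u:(u[0]*.75+130,u[1]*.75+140)
c,s=np.cos(-.035),np.sin(-.035)
def hol(p): d=p[:2]-[.487,-.278]; return (1000*np.array([c*d[0]+s*d[1],-s*d[0]+c*d[1]])).round(1)
for n,u,z in [('jaw front L',(132,146),.053),('jaw front R',(269,146),.053),('jaw back',(200,124),.053),('lid top centre',(204,228),.0335+.045),('lid left',(140,226),.0785),('lid right',(268,226),.0785),('lid bottom',(204,290),.0785)]: print(n,hol(onz(m,f(u),z)))
print('tcp',hol(np.array([.4892,-.2795])))
E
```

```text
jaw front L [19.9 25.4]
jaw front R [ 19.9 -25.1]
jaw back [28.6  0.3]
lid top centre [ 3.3 -1.2]
lid left [ 4.1 19.3]
lid right [  4.1 -21.6]
lid bottom [-21.7  -1.1]
tcp [ 2.3 -1.4]
```

Emit:
play_rows --plan '[0,0,0,0.0045,-0.001,0,0,0,0,0,0.0045,-0.001,0,0,0,0,0,0.0045,-0.001,0.004,0,0,0,0,0.0045,-0.001,0.008,0,0,0,0,0.0045,-0.001,0.011,0,0,0,0,0.0045,-0.001,0.011,0]'

```text
clock: 6.48
position: [0.4933, -0.2787, 0.0451]
ee_rot: [1.0, -0.018, -0.002, -0.0]
ft_force: [-5.4, -1.0, 0.6]
grip_width: 0.485
grasp_force: 51.1
```

Emit:
play_rows --plan '[0,0,0,0,0,0.002,0,0,0,0,0,0,0.003,0,0,0,0,0,0,0.003,0]'

```text
clock: 6.85
position: [0.4936, -0.2788, 0.043]
ee_rot: [1.0, -0.018, -0.001, -0.0]
ft_force: [-9.0, 1.1, 9.1]
grip_width: 0.485
grasp_force: 51.6
```

Emit:
play_rows --plan '[0,0,0,0,0,-0.0005,0.6,0,0,0,0,0,-0.0005,0.8,0,0,0,0,0,-0.0005,0.8,0,0,0,0,0,-0.0005,0.8,0,0,0,0,0,-0.0005,0.8,0,0,0,0,0,-0.0005,0.8,0,0,0,0,0,-0.02,0.8,0,0,0,0,0,-0.06,0.8,0,0,0,0,0,-0.11,0.8,0,0,0,-0.03,0,-0.15,0.8,0,0,0,-0.06,0,-0.15,0.8,0,0,0,-0.06,0,-0.15,0.8]'

```text
clock: 8.35
position: [0.4332, -0.2769, 0.1935]
ee_rot: [1.0, -0.018, 0.001, -0.0]
ft_force: [0.7, -0.7, 0.3]
grip_width: 0.8
grasp_force: 0.0
```

```bash
python3 - <<'E'
from h import *
o=status.get_obs(); im=save('wrist','wrist4'); sd=save('side','side4'); print(o['position'],o['ft_force'],o['clock'])
a=cv2.resize(im[:,:,::-1][0:300,130:430],(400,400),interpolation=3); b=cv2.resize(sd[255:345,250:350,::-1],(400,360),interpolation=3)
b=cv2.copyMakeBorder(b,0,40,0,0,0); cv2.imwrite('pics/c5.png',cv2.convertScaleAbs(np.hstack([a,b]),alpha=1.6))
import json; m=viewer.camera_model('wrist'); c,s=np.cos(-.035),np.sin(-.035)
P=lambda x,y,z:[.487+c*x-s*y,-.278+s*x+c*y,z]
print(((proj(m,[P(0,0,.065),P(-21.5e-3,0,.065),P(.021,26e-3,.053),P(.021,-26e-3,.053)])-[130,0])*4/3).round(0).tolist())
E
```

```text
[ 0.43324604 -0.27693035  0.19346691] [ 0.68680195 -0.65885574  0.2528483 ] 8.35
[[204.0, 198.0], [204.0, 232.0], [164.0, 163.0], [244.0, 163.0]]
```

View pics/c5.png

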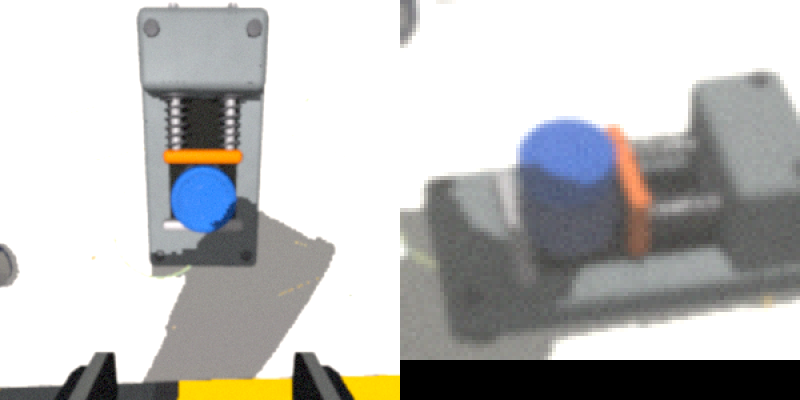

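The blue lid is at (204,199) in the crop, against (204,198) predicted for a seated jar. The jar stands upright between lip and jaw, centred in the jaw's width, and the gripper is clear.

```bash
python3 -c "
from workcell import manip
print(manip.hand_in())"
```

```text
the job is handed in; nothing more can be done
None
```

The blue-lidded jar stands upright on the holder's seat, clamped between jaw and lip and centred in the jaw's width. The gripper is clear, and I handed the job in at about 8.4 s of the 38 s allowed.

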